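# Uncouple a sample cylinder and pack it in its carrier

### The arm

A 7-joint arm with a two-finger parallel gripper is mounted at the origin on a cart in front of the work surface, level with it; the furniture and walls round the work are solid. World frame = base frame: x ahead of the robot, y to its left, z up, the work surface at z = 0. Lengths are in m, angles in rad, forces in N, time in s.
With the tool pointing down it reaches from about 0.4 to 0.85 m from the base axis. Payload 4.5 kg.
Tool frame: the origin (TCP) lies midway between the tips of the shut fingers; the grasp point (between the pads) lies 19 mm behind it; z points along the fingers, y is the line along which they close (so a half turn about z gives the same grasp; the last joint's range is limited). The gripper opens to 88 mm and grips with 3 to 60 N. Pads are 18 mm wide; open, the fingers measure 123 mm over their backs; the gripper's body (75 mm by 187 mm) begins 45 mm behind the grasp point.
Start: joints at [-1.099, 0.689, -0.195, 1.565, 0.157, 0.902, -0.215], TCP at [0.265, 0.566, 0.239] pointing down, gripper open.
Joint ranges: [-3.01, 3.01], [-0.46, 2.08], [-1.47, 1.51], [0.13, 2.56], [-1, 4.14], [0.04, 2.09], [-2.66, 2.66]. Speed limits (rad/s): [2.57, 2.57, 3.14, 3.14, 3.14, 3.14, 3.14].

### API

Orientations are given as a unit quaternion [x, y, z, w].
In Python, from plant import r gives the robot as it stands. The module is installed in compiled form; this text tells all that it offers.
- The arm moves only by the tool step_arm, never from a script. Its argument "series" is a list of rows, each a list of 7 numbers: the shift along the world's x, y, z in mm, then the turn, a rotation vector about the world's x, y, z in rad, then the closure, from 0 (fully open) to 1 (shut). A call has 1 to 20 rows; each row shifts and turns the commanded pose from where the row before left it; what a row does not reach is not made up. A row lasts 1/10 s, in which the tool goes at most 50 mm and 8.59 degrees, less where a joint would pass 70% of its speed; a pose out of reach is approached as far as the arm can. A call is refused whole if a number of a shift passes 50 or a number of a turn 0.15, either way. A call with a gripper value outside its range is refused whole. The fingers move at their own pace and stop on an object; "force" is the grip in N (left out, the last holds). Time passes only in rows, so rows that do not move let the fingers close. It gives the time, the measured TCP pose, the force, the opening and the grip force at its end, in the units of the state.
- r.get_state(): the state, without advancing time (a new reading comes with each control period).
- r.snapshot(name): name is "scene" or "top"; returns (picture, depth): 420x560x3 uint8, blue, green, red; 420x560 float32, m along the optical axis (not along the pixel's ray), 0 where there is no reading.
- r.get_calibration(name): a dict with "intrinsics" (3x3 intrinsics, pixels), "pose" (4x4, takes a point from camera to world coordinates). Camera axes: x right, y up, looking along -z (the intrinsics and any distortion apply to the point x, -y, -z); pixel columns grow to the right and rows downward; lengths in m; the calibration is good to about 2 mm. A picture is of the moment at which its call begins. get_calibration takes no time and is no camera call.
- r.finish_job(): hands the job in; it is judged then, once.
The state is a dict: "clock": time; "q": joint angles; "qd": joint speeds; "joint_torque": joint torques, N m; "tool_pos": TCP position; "eef_rot": TCP orientation; "contact_force": force on the tool from outside, world axes, zero at the start; "moment": the same for the moment, N m; "opening": opening from 0.0 (shut) to 1.0 (fully open); "finger_force": force on a finger pad.
Only numpy, scipy, OpenCV 4.12 (cv2) and the standard library are available. Lean on these libraries where they do the work, as an engineer would, in place of code of your own. Each camera call takes 0.05 s, during which the arm holds its last target. There are 200 camera calls.

### The job

The gas sample cylinder on the filling unit is full. Draw back the coupler's spring sleeve so that the cylinder springs out, and let the sleeve snap forward again; then take the cylinder out of its saddle and set it down on the floor of its carrier's pocket with the stem in the open slot, letting go only once it rests there. Leave the other things as they stand.

Things in the scene. Friction and masses are not known exactly. Their poses are not given: they have to be found in the camera images.
- dock: Filling unit, fixed: a grey housing 95 x 160 mm, 124 mm high, with a dial gauge; from its front face (124 mm in +x of the origin) comes a horizontal quick coupler, with a saddle for the cylinder in front. Origin: on the table under the coupler's mouth; z up; x points from the mouth back into the unit, so the cylinder lies on the -x side and comes out along -x.
- coupler_mouth (a point): Centre of the coupler's mouth, on its axis, 75 mm above the table; axes as the dock's. A spring pin inside pushes the cylinder out along the dock's -x (12 N, falling to 7 N) as soon as the lock is open.
- saddle (a point): On the saddle's bed, 51 mm above the table, 69 mm in -x of the dock's origin. The bed is 34 mm wide (dock x -12 to -202 mm); on it the cylinder's square blocks slide between two cheeks (dock x -12 to -126 mm), 53 mm apart, 63 mm over the outside, tops 95 mm above the table. They leave only the tail block free to be taken from both sides. Base plate below: 70 mm wide, 8 mm high.
- sleeve (a joint): Spring sleeve, m: 0 = fully forward (locked); slides straight back along the dock's +x up to 0.014. Spring 5 N at 0, 12 N at full travel, plus up to 5 N friction while the cylinder is locked. The lock opens at about 0.007; the cylinder then springs out 18 mm along the dock's -x and stays in the saddle. Let go, the sleeve snaps forward by itself.
- sleeve_middle (a point): Middle of the sleeve, on the coupler's axis; moves with it. The sleeve is a knurled steel tube 46 mm long, 40 mm in diameter (end rims 43 mm), free at both sides and below. When forward it is 26 mm in +x of the dock's origin.
- cylinder: Gas sample cylinder, loose, 0.25 to 0.42 kg, lying in the saddle: steel tube 42 mm in diameter (x -42 to +50 mm) between two square 48 x 48 mm end blocks: tail (x -82 to -42) and stem block (x +50 to +82). Origin: on its axis, mid-body, within 8 mm of the centre of mass; x along the axis towards the stem. Coupled, its origin is 88 mm in -x of the dock's origin, 75 mm above the table.
- stem_tip (a point): End of the cylinder's stem, on the axis, 116 mm from the cylinder's origin. The stem is 18 mm in diameter and sticks 34 mm out of the stem block. Coupled, it reaches 28 mm into the mouth: the cylinder must be drawn out at least 30 mm in all (12 mm more than it springs) before it can be lifted.
- tail_block (a point): Middle of the cylinder's square tail block (40 mm long, 48 x 48 mm), 62 mm behind the cylinder's origin, on the axis. The table between the filling unit and the carrier is free, at least 150 mm wide.
- carrier: Carrier for one cylinder, fixed: a plywood board 236 x 100 mm, 8 mm thick, with two grey pocket blocks 80 mm wide, tops 64 mm above the table. Origin: underside of the board below the middle of the pocket; z up; x along the pocket towards the end with the stem slot. Packed, the cylinder's origin is 32 mm above this origin and its x axis points the same way.
- pocket (a point): Middle of the pocket floor, 8 mm above the table. Pocket 172 mm long (carrier x -86 to +86 mm), 56 mm wide, 56 mm deep (deeper than the cylinder is thick), end wall at -x closed. From x -40 to +48 mm it has no side walls and the board is only 36 mm wide: the gap for the fingers. Round the end blocks there is no room for fingers.
- stem_slot (a point): In the slot for the stem, in the pocket's +x end wall (12 mm thick): 26 mm wide, open at the top; 92 mm in +x of the carrier's origin, at the height of the packed cylinder's axis.
- sample_vial: Bystander: upright vial with a round cap, 27 mm in diameter, 85 mm high. Origin: middle of its underside.
- tin: Bystander: open round tin, 56 mm in diameter, 28 mm high. Origin: middle of its underside.
- the_hand_stamp: Bystander: hand stamp with a wooden knob, 26 x 50 mm, 74 mm high. Origin: middle of its underside.

How it is judged:
On the way, in this order (a step that is already met when the one before it is completed fails the run):
1. the sleeve is drawn back and the cylinder has sprung out of the lock (value of joint sleeve above 0.005 m and x of stem_tip in the frame of dock below 0.016 m), for 0.05 s.
2. the sleeve is let go and is fully forward again (value of joint sleeve below 0.002 m and contact force between the fingers and sleeve below 0.1 N), for 0.2 s.
3. the cylinder, still held by the fingers, is down on the pocket floor (within 6 mm) (x of cylinder in the frame of carrier between -0.01 and 0.01 m and y of cylinder in the frame of carrier between -0.01 and 0.01 m and z of cylinder in the frame of carrier below 0.038 m and x of stem_tip in the frame of carrier above 0.1 m and contact force between the fingers and cylinder above 1 N), for 0.05 s.
At the end, for the whole second after the job is handed in: The cylinder lies at rest in the carrier's pocket within 7 mm of the middle lengthways and sideways, on the floor (origin 27 to 36 mm above the carrier's), axis within 0.09 rad of the pocket's, stem in the slot; the sleeve is forward (under 2 mm) (value of joint sleeve below 0.002 m and x of cylinder in the frame of carrier between -0.007 and 0.007 m and y of cylinder in the frame of carrier between -0.007 and 0.007 m and z of cylinder in the frame of carrier between 0.027 and 0.036 m and x of stem_tip in the frame of carrier above 0.1 m and angle between the x axis of cylinder and the x axis of carrier, either way round below 0.09 rad and linear speed of cylinder below 0.02 m/s); the robot touches nothing.
It fails at once if the vial is moved by more than 25 mm or tipped over (distance of sample_vial from where it was at the start of the episode above 0.025 m or angle between sample_vial's own z axis and vertical above 0.5 rad).
It fails at once if the tin is moved by more than 25 mm or tipped over (distance of tin from where it was at the start of the episode above 0.025 m or angle between tin's own z axis and vertical above 0.5 rad).
It fails at once if the hand stamp is moved by more than 25 mm or tipped over (distance of the_hand_stamp from where it was at the start of the episode above 0.025 m or angle between the_hand_stamp's own z axis and vertical above 0.5 rad).
It also fails if it takes over 61 s, if anything falls off the work surface, if the arm or the gripper's body presses on something with over 40 N, if the wrist force passes 120 N, or if a joint passes its speed limit or range.

## Working session

There is one attempt and no reset: what is moved stays moved. The work goes in short steps, Python scripts to look and compute and a tool call to move; the robot and the scene stay as the last step left them, time stands still between calls to the robot, and variables do not carry over. Pictures are saved under pics/ and viewed, at most 10 in all, crops included, and the job is handed in when it is done.

Besides the shell and the picture viewer there is one more tool, called by a JSON object that holds its "fn" and its "kwargs". step_arm: Moves the arm, as the interface text tells. Its arguments: {"type":"object","properties":{"series":{"type":"array"},"force":{"type":"number"}},"required":["series"]}

```bash
mkdir -p pics; cat > h.py <<'E'
import numpy as np,cv2
from plant import r
def cloud(name,save=None):
    im,d=r.snapshot(name);c=r.get_calibration(name);K=np.array(c["intrinsics"]);T=np.array(c["pose"])
    if save: cv2.imwrite('pics/'+save,im)
    v,u=np.mgrid[:d.shape[0],:d.shape[1]]
    P=np.stack([(u-K[0,2])/K[0,0]*d,-(v-K[1,2])/K[1,1]*d,-d],-1)@T[:3,:3].T+T[:3,3]
    P[d==0]=np.nan
    return im,d,P
E
python3 - <<'E'
from h import *
for n in("scene","top"):
    im,d,P=cloud(n,n+'1.png');np.save(n+'.npy',P);c=r.get_calibration(n);print({k:np.round(v,3).tolist() if k in('pose','intrinsics') else v for k,v in c.items()})
print(r.get_state())
E
```

```text
{'intrinsics': [[427.486, 0.0, 278.929], [0.0, 427.486, 208.871], [0.0, 0.0, 1.0]], 'pose': [[-0.964, 0.174, -0.203, 0.467], [-0.267, -0.632, 0.728, 0.645], [-0.002, 0.755, 0.655, 0.653], [0.0, 0.0, 0.0, 1.0]]}
{'intrinsics': [[393.779, 0.0, 277.345], [0.0, 393.779, 209.552], [0.0, 0.0, 1.0]], 'pose': [[-0.012, 0.985, -0.171, 0.494], [-1.0, -0.007, 0.03, 0.051], [0.028, 0.172, 0.985, 0.97], [0.0, 0.0, 0.0, 1.0]]}
{'clock': 0.1, 'q': array([-1.09919939,  0.68982286, -0.19454527,  1.56620775,  0.15731274,
        0.90250076, -0.21511493]), 'qd': array([-0.0002602 , -0.00162204,  0.00085602, -0.00331749, -0.00128376,
       -0.00060025, -0.00090224]), 'joint_torque': array([-2.15264234e-03, -5.28503573e+01, -1.27137680e+00, -1.53835845e+01,
       -5.26313321e-02,  2.02617819e-03,  3.87823832e-05]), 'tool_pos': array([0.26476466, 0.56554845, 0.23804769]), 'eef_rot': array([ 2.17113080e-01,  9.76146154e-01, -7.64623514e-04, -1.11740943e-04]), 'contact_force': array([ 0.31755605,  0.1593415 , -0.473783  ]), 'moment': array([-0.01122365,  0.01059738,  0.02950069]), 'finger_force': 0.0, 'opening': 0.9992650954635163}
```

View pics/scene1.png

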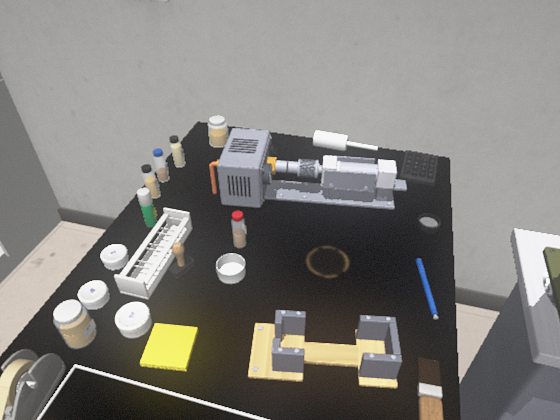

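View pics/top1.png

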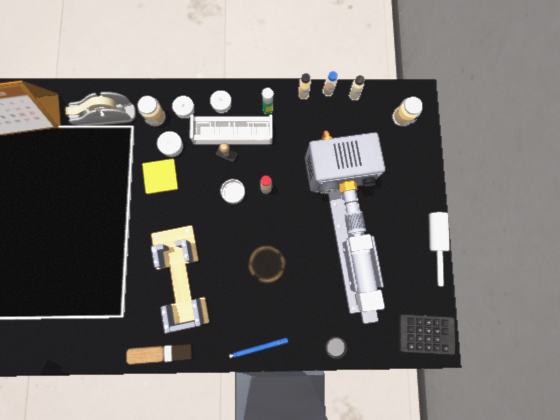

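The scene shows the dock at (245,165) with the cylinder lying to the right, towards (395,180). The carrier is at (325,345), the vial at (239,230), the tin at (231,268) and the stamp at (180,257). The top view agrees. I'll enlarge and measure.

```bash
python3 - <<'E'
from h import *
a=cv2.imread('pics/scene1.png');b=cv2.imread('pics/top1.png')
A=cv2.resize(a[295:395,240:410],None,fx=2.35,fy=3,interpolation=3)
B=cv2.resize(b[220:340,140:220],(400,600),interpolation=3)
C=cv2.resize(a[120:215,215:410],(400,300),interpolation=3)
cv2.imwrite('pics/crop1.png',np.hstack([np.vstack([A[:,:400] if A.shape[1]>=400 else cv2.resize(A,(400,300)),C]),B]))
S,T=np.load('scene.npy'),np.load('top.npy')
def rect(n,P,box,z0,z1):
    m=(P[...,2]>z0)&(P[...,2]<z1)&(P[...,0]>box[0])&(P[...,0]<box[1])&(P[...,1]>box[2])&(P[...,1]<box[3])
    q=P[m]; rc=cv2.minAreaRect((q[:,:2]*1000).astype(np.float32)); print(n,len(q),np.round(q.mean(0),4),np.round(rc[0],1),np.round(rc[1],1),round(rc[2],2)); return q
for n,P,(uv) in(('T',T,[(345,150),(355,215),(365,260),(372,300),(175,240),(185,315),(266,183),(232,188),(224,150)]),('S',S,[(247,145),(308,168),(350,175),(385,175),(290,340),(378,345),(238,215),(231,268),(179,247)])):
    for u,v in uv: print(n,(u,v),np.round(P[v,u],3))
for n,P in(('T',T),('S',S)):
    rect(n+'carr',P,(.1,.4,-.35,.1),.058,.07)
    rect(n+'house',P,(.5,.85,-.1,.4),.115,.135)
    rect(n+'cyltop',P,(.5,.85,-.4,.06),.0955,.106)
E
```

```text
T (345, 150) [ 0.777 -0.129  0.122]
T (355, 215) [ 0.633 -0.152  0.092]
T (365, 260) [ 0.532 -0.169  0.095]
T (372, 300) [ 0.445 -0.179  0.1  ]
T (175, 240) [0.589 0.272 0.006]
T (185, 315) [0.411 0.242 0.007]
T (266, 183) [0.711 0.049 0.085]
T (232, 188) [0.719 0.135 0.001]
T (224, 150) [0.796 0.148 0.07 ]
S (247, 145) [ 0.76  -0.135  0.126]
S (308, 168) [ 0.617 -0.138  0.087]
S (350, 175) [ 0.521 -0.136  0.087]
S (385, 175) [ 0.446 -0.154  0.089]
S (290, 340) [0.558 0.252 0.008]
S (378, 345) [0.413 0.221 0.008]
S (238, 215) [0.716 0.056 0.087]
S (231, 268) [0.713 0.123 0.004]
S (179, 247) [0.799 0.155 0.072]
Tcarr 0 [nan nan nan] [0. 0.] [0. 0.] 0.0
Thouse 846 [ 0.7554 -0.0769  0.1227] [754.9 -79.6] [97.3 50.6] 7.6
Tcyltop 655 [ 0.6178 -0.1463  0.0987] [ 667.6 -152.4] [342.2 139.2] 21.47
Scarr 0 [nan nan nan] [0. 0.] [0. 0.] 0.0
Shouse 681 [ 0.7569 -0.0717  0.1236] [757.3 -76.5] [95.9 54.1] 5.21
Scyltop 710 [ 0.6401 -0.1266  0.0992] [ 668.9 -153.6] [347.  144.8] 20.89<stdin>:10: RuntimeWarning: Mean of empty slice.
  ret = um.true_divide(
```

View pics/crop1.png

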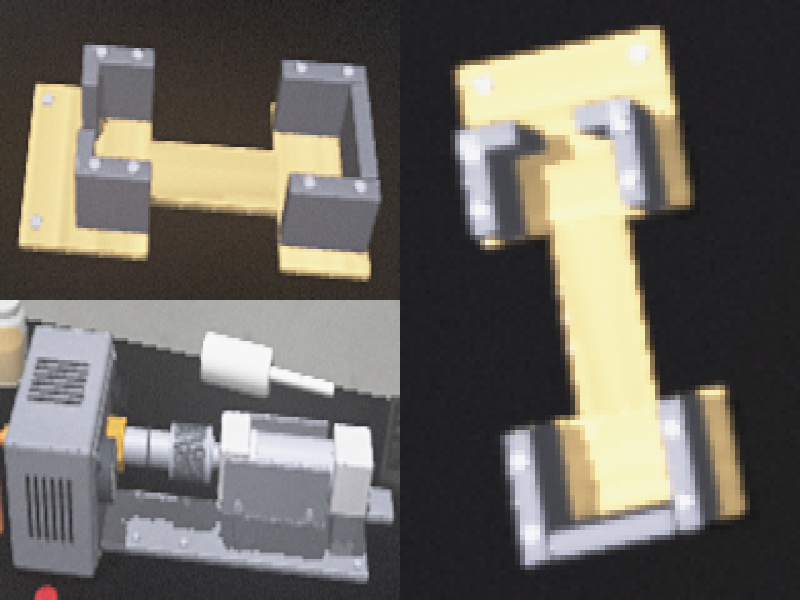

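The carrier's slot end is the far one (crop top-left at (85,130), top-right at (560,110)), so its x axis points to roughly world +x, like the dock's. Next I'll fit both more exactly.

```bash
python3 - <<'E'
from h import *
S,T=np.load('scene.npy'),np.load('top.npy')
def sel(P,box,z0,z1):
    return P[(P[...,2]>z0)&(P[...,2]<z1)&(P[...,0]>box[0])&(P[...,0]<box[1])&(P[...,1]>box[2])&(P[...,1]<box[3])]
def rep(n,q):
    rc=cv2.minAreaRect((q[:,:2]*1000).astype(np.float32)); print(n,len(q),'mean',np.round(q.mean(0),4),'rect',np.round(rc[0],1),np.round(rc[1],1),round(rc[2],2))
for n,P in(('T',T),('S',S)):
    rep(n+'carr',sel(P,(.3,.75,.12,.36),.057,.071))
    rep(n+'board',sel(P,(.3,.75,.12,.36),.004,.012))
    rep(n+'house',sel(P,(.67,.95,-.3,.05),.118,.13))
    rep(n+'tail',sel(P,(.4,.49,-.25,-.1),.094,.104))
    rep(n+'stemb',sel(P,(.55,.63,-.25,-.1),.096,.104))
    # axis from crest of tube/coupler points in x-slabs
    for x in np.arange(.42,.70,.02):
        q=sel(P,(x,x+.02,-.25,-.08),.085,.11)
        if len(q): print(n,round(x+.01,3),len(q),np.round([q[:,1].min(),q[:,1].max(),np.median(q[:,1]),q[:,2].max()],3))
for n,b,z in(('vial',(.66,.76,0,.09),(.07,.1)),('tin',(.66,.78,.09,.17),(.02,.04)),('stamp',(.75,.85,.1,.2),(.02,.09))): rep(n,sel(T,b,*z))
E
```

```text
Tcarr 770 mean [0.4697 0.2519 0.063 ] rect [482.6 255.1] [195.9  81.3] 11.05
Tboard 2879 mean [0.523  0.2652 0.008 ] rect [527.6 240.2] [237.3 443.3] 89.99
Thouse 2793 mean [ 0.7622 -0.1328  0.1231] rect [ 763.1 -133.7] [ 96.7 159.9] 7.58
Ttail 499 mean [ 0.4502 -0.1772  0.0978] rect [ 456.  -175.4] [67.3 63.7] 2.78
Tstemb 301 mean [ 0.5716 -0.1606  0.0984] rect [ 582.7 -166.8] [60.7 71.5] 72.57
T 0.43 169 [-0.203 -0.156 -0.177  0.102]
T 0.45 224 [-0.204 -0.153 -0.178  0.102]
T 0.47 201 [-0.206 -0.142 -0.173  0.101]
T 0.49 202 [-0.205 -0.14  -0.17   0.098]
T 0.51 195 [-0.201 -0.137 -0.168  0.099]
T 0.53 198 [-0.199 -0.134 -0.165  0.098]
T 0.55 215 [-0.197 -0.131 -0.161  0.102]
T 0.57 252 [-0.194 -0.129 -0.161  0.103]
T 0.59 122 [-0.19  -0.136 -0.16   0.102]
T 0.61 130 [-0.175 -0.138 -0.154  0.099]
T 0.63 131 [-0.172 -0.135 -0.152  0.097]
T 0.65 63 [-0.168 -0.139 -0.149  0.094]
T 0.67 62 [-0.16  -0.137 -0.146  0.092]
T 0.69 159 [-0.156 -0.08  -0.118  0.11 ]
Scarr 1600 mean [0.4735 0.2583 0.0636] rect [484.6 256.3] [195.8  81.9] 11.18
Sboard 4495 mean [0.5361 0.2697 0.0088] rect [530.5
[... 357 characters left out ...]
7 155 [-0.205 -0.14  -0.164  0.102]
S 0.49 174 [-0.204 -0.137 -0.164  0.1  ]
S 0.51 172 [-0.202 -0.133 -0.161  0.099]
S 0.53 175 [-0.203 -0.131 -0.159  0.098]
S 0.55 175 [-0.197 -0.129 -0.154  0.102]
S 0.57 179 [-0.195 -0.126 -0.147  0.102]
S 0.59 86 [-0.189 -0.132 -0.152  0.103]
S 0.61 91 [-0.166 -0.134 -0.147  0.098]
S 0.63 92 [-0.163 -0.132 -0.144  0.098]
S 0.65 52 [-0.16  -0.135 -0.145  0.097]
S 0.67 49 [-0.155 -0.134 -0.142  0.093]
S 0.69 105 [-0.152 -0.08  -0.13   0.11 ]
vial 89 mean [0.7168 0.05   0.0825] rect [717.5  49.4] [23.6 21.2] 33.54
tin 63 mean [0.7102 0.1332 0.0258] rect [707.4 132.3] [53.8 54.8] 88.29
stamp 310 mean [0.8278 0.1494 0.0445] rect [821.2 149.9] [99.2 56.2] 89.9
```

{"fn": "step_arm", "kwargs": {"series": [[20, -40, 0, 0, 0, 0.032, 0], [20, -40, 0, 0, 0, 0.032, 0], [20, -40, 0, 0, 0, 0.032, 0], [20, -40, 0, 0, 0, 0.032, 0], [20, -40, 0, 0, 0, 0.032, 0], [20, -40, 0, 0, 0, 0.032, 0], [20, -40, 0, 0, 0, 0.032, 0], [20, -40, 0, 0, 0, 0.032, 0], [20, -40, 0, 0, 0, 0.032, 0], [20, -40, 0, 0, 0, 0.032, 0], [20, -40, 0, 0, 0, 0.032, 0], [20, -40, 0, 0, 0, 0.032, 0], [20, -40, 0, 0, 0, 0.032, 0], [20, -40, 0, 0, 0, 0.032, 0], [20, -40, 0, 0, 0, 0.032, 0], [20, -40, 0, 0, 0, 0.032, 0], [20, -40, 0, 0, 0, 0.032, 0], [-5, -40, 0, 0, 0, 0.032, 0], [0, 0, 0, 0, 0, 0, 0], [0, 0, 0, 0, 0, 0, 0]], "force": 50}}

```text
clock: 2.1
tool_pos: [0.5992, -0.1552, 0.238]
eef_rot: [-0.068, 0.998, 0.0, -0.001]
contact_force: [-0.6, 1.0, -0.0]
opening: 0.999
finger_force: 0.0
```

{"fn": "step_arm", "kwargs": {"series": [[10, 0.5, -22, 0, 0, 0, 0], [10, 0.5, -30, 0, 0, 0, 0], [0, 0, -30, 0, 0, 0, 0], [0, 0, -30, 0, 0, 0, 0], [0, 0, -30, 0, 0, 0, 0], [0, 0, -25, 0, 0, 0, 0], [0, 0, -15, 0, 0, 0, 0], [0, 0, 0, 0, 0, 0, 0], [0, 0, 0, 0, 0, 0, 0]]}}

```text
clock: 3.0
tool_pos: [0.6206, -0.152, 0.0575]
eef_rot: [-0.07, 0.998, 0.0, 0.001]
contact_force: [-0.4, 0.2, -0.0]
opening: 1.002
finger_force: 0.0
```

```bash
python3 - <<'E'
from h import *
a=cloud('scene')[0];b=cloud('top')[0]
cv2.imwrite('pics/c2.png',np.hstack([cv2.resize(a[110:220,210:410],(400,220*400//400*1),interpolation=3) if 0 else cv2.resize(a[90:230,210:410],(400,280),interpolation=3),cv2.resize(b[130:330,300:400],(140,280),interpolation=3)]))
E
```

```text
(no output)
```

View pics/c2.png

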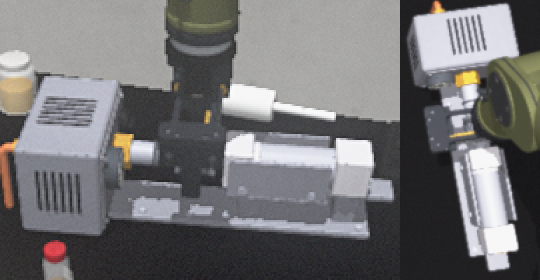

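The left half shows the fingers straddling the sleeve at about (195,165), clear of the stem block and the coupler. Now I'll close on it.

{"fn": "step_arm", "kwargs": {"series": [[-1, -2, 0, 0, 0, 0, 0.3], [0, 0, 0, 0, 0, 0, 0.6], [0, 0, 0, 0, 0, 0, 1], [0, 0, 0, 0, 0, 0, 1], [0, 0, 0, 0, 0, 0, 1], [0, 0, 0, 0, 0, 0, 1], [0, 0, 0, 0, 0, 0, 1], [0, 0, 0, 0, 0, 0, 1]], "force": 50}}

```text
clock: 3.9
tool_pos: [0.6188, -0.1539, 0.0567]
eef_rot: [-0.069, 0.998, 0.001, -0.0]
contact_force: [-0.8, 1.8, 0.3]
opening: 0.418
finger_force: 50.0
```

{"fn": "step_arm", "kwargs": {"series": [[3, 0.4, 0, 0, 0, 0, 1], [3, 0.4, 0, 0, 0, 0, 1], [3, 0.4, 0, 0, 0, 0, 1], [3, 0.4, 0, 0, 0, 0, 1], [0, 0, 0, 0, 0, 0, 1], [0, 0, 0, 0, 0, 0, 1], [0, 0, 0, 0, 0, 0, 1]]}}

```text
clock: 4.6
tool_pos: [0.6267, -0.1528, 0.0566]
eef_rot: [-0.069, 0.998, 0.0, -0.005]
contact_force: [-9.5, 2.1, 8.6]
opening: 0.419
finger_force: 50.0
```

```bash
cat > tail.py <<'E'
from h import *
im,d,P=cloud('top')
u=np.array([.9905,.1377]);O=np.array([.594,-.1578])
D=(P[...,:2]-O)@np.array([u,[-u[1],u[0]]]).T
m=(abs(D[...,1])<.015)&(P[...,2]>.090)&(P[...,2]<.106)&(D[...,0]<-.03)
print('tail end dock x',np.percentile(D[m][:,0],[0,1,2]), np.median(D[m&(D[...,0]<-.13)],0))
E
python3 tail.py
```

```text
tail end dock x [-0.19208691 -0.19011489 -0.18872884] [-1.62182859e-01  1.34369048e-04]
```

The cylinder has sprung out: its tail end went from about -170 to -189 mm. I'll pull a touch more, then let go.

{"fn": "step_arm", "kwargs": {"series": [[2, 0.3, 0, 0, 0, 0, 1], [0, 0, 0, 0, 0, 0, 1], [0, 0, 0, 0, 0, 0, 0], [0, 0, 0, 0, 0, 0, 0], [0, 0, 0, 0, 0, 0, 0], [0, 0, 0, 0, 0, 0, 0], [0, 0, 0, 0, 0, 0, 0], [0, 0, 0, 0, 0, 0, 0], [0, 0, 0, 0, 0, 0, 0], [0, 0, 0, 0, 0, 0, 0]]}}

```text
clock: 5.65
tool_pos: [0.633, -0.1529, 0.0567]
eef_rot: [-0.069, 0.998, 0.0, 0.0]
contact_force: [-0.8, -0.1, -0.6]
opening: 1.007
finger_force: 0.0
```

{"fn": "step_arm", "kwargs": {"series": [[0, 0, 30, 0, 0, 0, 0], [0, 0, 40, 0, 0, 0, 0], [0, 0, 30, 0, 0, 0, 0], [-26, -3.5, 0, 0, 0, 0, 0], [-26, -3.5, 0, 0, 0, 0, 0], [-26, -3.5, 0, 0, 0, 0, 0], [-26, -3.5, 0, 0, 0, 0, 0], [-26, -3.5, 0, 0, 0, 0, 0], [-26, -3.5, 0, 0, 0, 0, 0], [-26, -3.5, 0, 0, 0, 0, 0], [-26, -3.5, 0, 0, 0, 0, 0], [0, 0, -30, 0, 0, 0, 0], [0, 0, -30, 0, 0, 0, 0], [0, 0, -30, 0, 0, 0, 0], [0, 0, -10, 0, 0, 0, 0], [0, 0, 0, 0, 0, 0, 0], [0, 0, 0, 0, 0, 0, 0]]}}

```text
clock: 7.35
tool_pos: [0.4253, -0.1809, 0.057]
eef_rot: [-0.069, 0.998, -0.0, 0.0]
contact_force: [-0.6, 0.3, 0.7]
opening: 1.002
finger_force: 0.0
```

{"fn": "step_arm", "kwargs": {"series": [[0, 0, 0, 0, 0, 0, 0.4], [0, 0, 0, 0, 0, 0, 1], [0, 0, 0, 0, 0, 0, 1], [0, 0, 0, 0, 0, 0, 1], [0, 0, 0, 0, 0, 0, 1], [0, 0, 0, 0, 0, 0, 1], [-5, -0.7, 0, 0, 0, 0, 1], [-5, -0.7, 0, 0, 0, 0, 1], [-5, -0.7, 0, 0, 0, 0, 1], [-5, -0.7, 0, 0, 0, 0, 1], [-5, -0.7, 0, 0, 0, 0, 1], [-5, -0.7, 0, 0, 0, 0, 1], [-5, -0.7, 0, 0, 0, 0, 1], [-5, -0.7, 0, 0, 0, 0, 1], [-5, -0.7, 0, 0, 0, 0, 1], [-5, -0.7, 0, 0, 0, 0, 1], [0, 0, 0, 0, 0, 0, 1], [0, 0, 0, 0, 0, 0, 1]], "force": 30}}

```text
clock: 9.15
tool_pos: [0.3765, -0.1879, 0.0568]
eef_rot: [-0.069, 0.998, -0.0, -0.001]
contact_force: [1.8, 0.9, 4.6]
opening: 0.542
finger_force: 30.0
```

```bash
python3 tail.py
```

```text
tail end dock x [-0.23994548 -0.23305978 -0.22671954] [-0.16685921  0.00183246]
```

{"fn": "step_arm", "kwargs": {"series": [[0, 0, 0, 0, 0, 0, 0], [0, 0, 0, 0, 0, 0, 0], [0, 0, 0, 0, 0, 0, 0], [0, 0, 0, 0, 0, 0, 0], [0, 0, 0, 0, 0, 0, 0], [0, 0, 30, 0, 0, 0, 0], [0, 0, 40, 0, 0, 0, 0], [0, 0, 40, 0, 0, 0, 0], [0, 0, 40, 0, 0, 0, 0], [22, 2.9, 0, 0, 0, 0, 0], [22, 2.9, 0, 0, 0, 0, 0], [20, 2.9, 0, 0, 0, 0, 0], [0, 0, 0, 0, 0, 0, 0], [0, 0, 0, 0, 0, 0, 0]]}}

```text
clock: 10.6
tool_pos: [0.4405, -0.1785, 0.1939]
eef_rot: [-0.069, 0.998, 0.001, -0.002]
contact_force: [-0.0, -0.5, -0.7]
opening: 1.002
finger_force: 0.0
```

```bash
python3 - <<'E'
from h import *
a=cloud('scene')[0];b=cloud('top')[0]
cv2.imwrite('pics/c3.png',np.hstack([cv2.resize(a[90:250,260:460],(500,400),interpolation=3),cv2.resize(b[190:350,320:420],(250,400),interpolation=3)]))
E
python3 tail.py
```

```text
tail end dock x [-0.24082358 -0.23885274 -0.2383392 ] [-0.19140396 -0.00245595]
```

View pics/c3.png

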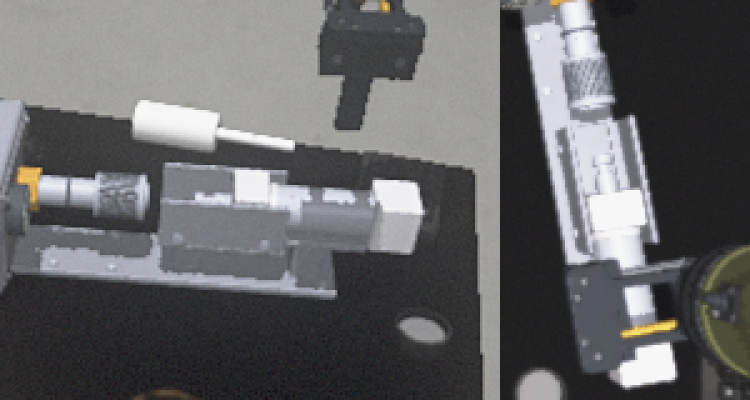

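The cylinder lies level. The stem is clear of the mouth, the sleeve is forward (left crop (122,195)), and the tube is free between the cheek end (288,210) and the tail block (375,215). Next I'll grip it mid-body and lift a little.

{"fn": "step_arm", "kwargs": {"series": [[0, -0.5, -40, 0, 0, 0, 0], [0, 0, -40, 0, 0, 0, 0], [0, 0, -35, 0, 0, 0, 0], [0, 0, -22, 0, 0, 0, 0], [0, 0, 0, 0, 0, 0, 0], [0, 0, 0, 0, 0, 0, 0.4], [0, 0, 0, 0, 0, 0, 1], [0, 0, 0, 0, 0, 0, 1], [0, 0, 0, 0, 0, 0, 1], [0, 0, 0, 0, 0, 0, 1], [0, 0, 0, 0, 0, 0, 1], [0, 0, 0, 0, 0, 0, 1]], "force": 45}}

```text
clock: 11.95
tool_pos: [0.4417, -0.179, 0.0575]
eef_rot: [-0.069, 0.998, 0.001, -0.001]
contact_force: [-1.0, 0.2, 2.0]
opening: 0.461
finger_force: 45.0
```

{"fn": "step_arm", "kwargs": {"series": [[0, 0, 10, 0, 0, 0, 1], [0, 0, 20, 0, 0, 0, 1], [0, 0, 25, 0, 0, 0, 1], [0, 0, 25, 0, 0, 0, 1], [0, 0, 20, 0, 0, 0, 1], [3.5, 20, 0, 0, 0, 0.004, 1], [3.5, 35, 0, 0, 0, 0.004, 1], [3.5, 35, 0, 0, 0, 0.004, 1], [3.5, 35, 0, 0, 0, 0.004, 1], [3.5, 35, 0, 0, 0, 0.004, 1], [3.5, 35, 0, 0, 0, 0.004, 1], [3.5, 35, 0, 0, 0, 0.004, 1], [3.5, 35, 0, 0, 0, 0.004, 1], [3.5, 35, 0, 0, 0, 0.004, 1], [3.5, 35, 0, 0, 0, 0.004, 1], [3.5, 35, 0, 0, 0, 0.004, 1], [3.5, 35, 0, 0, 0, 0.004, 1], [1, 20, 0, 0, 0, 0.004, 1], [0, 10, 0, 0, 0, 0.004, 1], [0, 0, 0, 0, 0, 0, 1]]}}

```text
clock: 13.95
tool_pos: [0.4839, 0.2568, 0.1568]
eef_rot: [-0.097, 0.995, 0.001, -0.001]
contact_force: [0.1, -0.4, -4.1]
opening: 0.466
finger_force: 45.0
```

```bash
cat > cyl.py <<'E'
from h import *
s=r.get_state();t=s['tool_pos'];q=s['eef_rot'];print(t,q,'yaw',2*np.arctan2(q[1],q[0])-np.pi)
u=np.array([np.cos(.194),np.sin(.194)]);R=np.array([u,[-u[1],u[0]]])
print('tool in carrier',R@(t[:2]-[.4836,.2557]))
za=t[2]+.019
for n in('top','scene'):
    im,d,P=cloud(n,n+'4.png')
    D=(P[...,:2]-[.4836,.2557])@R.T;z=P[...,2]-za
    for k,a,b in(('tail',-.1,-.04),('stemb',.045,.09)):
        m=(D[...,0]>a)&(D[...,0]<b)&(abs(D[...,1])<.04)&(z>.017)&(z<.032)
        if m.sum()>20:
            q=D[m];print(n,k,m.sum(),'x',np.percentile(q[:,0],[1,99]),'y',np.percentile(q[:,1],[2,98]),'z',np.median(z[m]))
    m=(D[...,0]>.09)&(D[...,0]<.14)&(abs(D[...,1])<.03)&(abs(z)<.016)
    if m.sum()>5: print(n,'stem',m.sum(),D[m].max(0),'top z',np.percentile(z[m],95),'ymid',np.median(D[m][:,1]))
E
python3 cyl.py
```

```text
[0.48385246 0.25682228 0.15681393] [-0.09731721  0.99525165  0.0011926  -0.00144435] yaw 0.19494329723930726
tool in carrier [0.00046409 0.00105256]
top stemb 412 x [0.04596473 0.07826805] y [-0.02318004  0.02280974] z 0.02133657221174798
top stem 81 [0.11118499 0.00892958] top z 0.007754701700465466 ymid -0.0009823905045811075
scene tail 866 x [-0.08479892 -0.0434788 ] y [-0.02268339  0.02266942] z 0.022530284866592892
scene stemb 691 x [0.04602903 0.07964829] y [-0.02254212  0.02327323] z 0.022525871077131193
scene stem 186 [0.1132063  0.00893822] top z 0.008011068690936138 ymid 0.003302582567854054
```

{"fn": "step_arm", "kwargs": {"series": [[2.5, 0, -15, 0, 0, 0, 1], [0, 0, -25, 0, 0, 0, 1], [0, 0, -25, 0, 0, 0, 1], [0, 0, -10, 0, 0, 0, 1], [0, 0, 0, 0, 0, 0, 1], [0, 0, 0, 0, 0, 0, 1]]}}

```text
clock: 14.65
tool_pos: [0.4874, 0.2559, 0.0825]
eef_rot: [-0.096, 0.995, 0.001, -0.001]
contact_force: [1.4, 0.6, -3.3]
opening: 0.458
finger_force: 45.0
```

```bash
python3 cyl.py; python3 - <<'E'
from h import *
a=cv2.imread('pics/scene4.png');b=cv2.imread('pics/top4.png')
cv2.imwrite('pics/c4.png',np.hstack([cv2.resize(a[260:400,230:420],None,fx=2.5,fy=2.5,interpolation=3),cv2.resize(b[210:350,130:220],None,fx=2.5,fy=2.5,interpolation=3)]))
E
```

```text
[0.48740748 0.25586279 0.08252577] [-9.61031314e-02  9.95370345e-01  1.22444264e-03 -7.51538761e-04] yaw 0.19250356192353957
tool in carrier [ 0.00376744 -0.00057429]
top stemb 343 x [0.04884947 0.08066901] y [-0.02484775  0.02034721] z 0.021542232997750696
top stem 78 [0.1145626 0.0057835] top z 0.008136503690954363 ymid -0.0026890881961012187
scene tail 801 x [-0.08112351 -0.0408302 ] y [-0.02261258  0.02327027] z 0.02293106836249413
scene stemb 678 x [0.04591484 0.083218  ] y [-0.02220775  0.02349383] z 0.0233182393400692
scene stem 186 [0.11696753 0.00909904] top z 0.009404118345984466 ymid 0.0037369377738786383
```

View pics/c4.png

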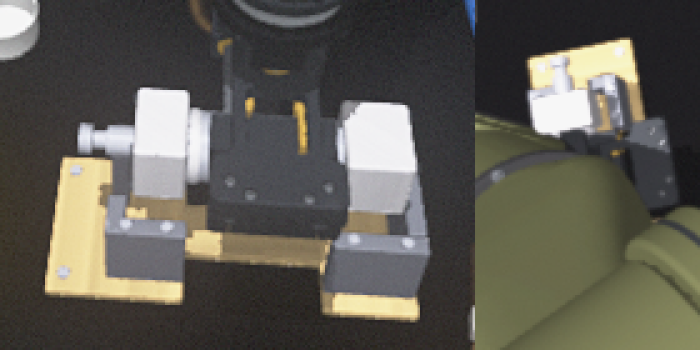

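The cylinder hangs level above the pocket, stem over the slot (left crop (90,138)), lined up within about 1 mm. I'll lower it.

{"fn": "step_arm", "kwargs": {"series": [[-0.3, 0.8, -10, 0, 0, 0, 1], [0, 0, -15, 0, 0, 0, 1], [0, 0, -15, 0, 0, 0, 1], [0, 0, -10, 0, 0, 0, 1], [0, 0, -5, 0, 0, 0, 1], [0, 0, -5, 0, 0, 0, 1], [0, 0, 0, 0, 0, 0, 1], [0, 0, 0, 0, 0, 0, 1]]}}

```text
clock: 15.55
tool_pos: [0.487, 0.257, 0.0226]
eef_rot: [-0.096, 0.995, 0.001, -0.001]
contact_force: [0.5, -0.2, -3.3]
opening: 0.458
finger_force: 45.0
```

{"fn": "step_arm", "kwargs": {"series": [[0, 0, -3, 0, 0, 0, 1], [0, 0, -2, 0, 0, 0, 1], [0, 0, -2, 0, 0, 0, 1], [0, 0, -1, 0, 0, 0, 1], [0, 0, 0, 0, 0, 0, 1], [0, 0, 0, 0, 0, 0, 1]]}}

```text
clock: 16.15
tool_pos: [0.4868, 0.2568, 0.0146]
eef_rot: [-0.096, 0.995, 0.001, -0.001]
contact_force: [-0.9, -0.0, 2.3]
opening: 0.461
finger_force: 45.0
```

{"fn": "step_arm", "kwargs": {"series": [[0, 0, -1, 0, 0, 0, 1], [0, 0, 0, 0, 0, 0, 1], [0, 0, 0, 0, 0, 0, 1]]}}

```text
clock: 16.45
tool_pos: [0.4868, 0.2568, 0.0145]
eef_rot: [-0.096, 0.995, 0.001, -0.0]
contact_force: [-3.4, -2.0, 11.8]
opening: 0.461
finger_force: 44.9
```

```bash
python3 cyl.py
```

```text
[0.48682873 0.25676342 0.01449843] [-9.63938344e-02  9.95342685e-01  9.84875730e-04 -4.44405992e-04] yaw 0.19308759359045613
tool in carrier [0.00337317 0.00042102]
top stemb 390 x [0.04830254 0.08953262] y [-0.03879587  0.03734419] z 0.023951407124447766
top stem 75 [0.11378545 0.01311032] top z 0.008353323629256814 ymid -0.0007007928363712562
scene tail 1595 x [-0.09586962 -0.04061843] y [-0.03688434  0.03963811] z 0.024229399553131636
scene stemb 1042 x [0.04635742 0.08948269] y [-0.03732474  0.03966851] z 0.023566236715267308
scene stem 145 [0.11591087 0.00952329] top z 0.011585102916216701 ymid -0.0015034366583613122
```

The cylinder is on the floor: the tool stopped going down and the upward force rose to 12 N. I'll let go and back off.

{"fn": "step_arm", "kwargs": {"series": [[0, 0, 1, 0, 0, 0, 1], [0, 0, 0, 0, 0, 0, 0.5], [0, 0, 0, 0, 0, 0, 0.3], [0, 0, 0, 0, 0, 0, 0], [0, 0, 0, 0, 0, 0, 0], [0, 0, 0, 0, 0, 0, 0], [0, 0, 0, 0, 0, 0, 0], [0, 0, 20, 0, 0, 0, 0], [0, 0, 30, 0, 0, 0, 0], [0, 0, 40, 0, 0, 0, 0], [0, 0, 40, 0, 0, 0, 0], [0, 0, 40, 0, 0, 0, 0], [-10, 40, 10, 0, 0, 0, 0], [-10, 40, 0, 0, 0, 0, 0], [-10, 40, 0, 0, 0, 0, 0], [-10, 40, 0, 0, 0, 0, 0], [0, 0, 0, 0, 0, 0, 0], [0, 0, 0, 0, 0, 0, 0], [0, 0, 0, 0, 0, 0, 0]]}}

```text
clock: 18.45
tool_pos: [0.4475, 0.415, 0.1938]
eef_rot: [-0.096, 0.995, 0.0, -0.001]
contact_force: [-0.3, -0.3, -0.1]
opening: 0.999
finger_force: 0.0
```

```bash
python3 - <<'E'
from h import *
R=np.array([[np.cos(.194),np.sin(.194)],[-np.sin(.194),np.cos(.194)]])
for n in('top','scene'):
    im,d,P=cloud(n,n+'5.png')
    D=(P[...,:2]-[.4836,.2557])@R.T;z=P[...,2]
    for k,a,b in(('tail',-.085,-.035),('stemb',.04,.084)):
        m=(D[...,0]>a)&(D[...,0]<b)&(abs(D[...,1])<.027)&(z>.051)&(z<.060)
        if m.sum(): print(n,k,m.sum(),np.percentile(D[m],[2,98],axis=0).round(4).tolist(),np.median(z[m]))
a=cv2.imread('pics/scene5.png');b=cv2.imread('pics/top5.png')
cv2.imwrite('pics/c5.png',np.hstack([cv2.resize(a[120:400,160:420],None,fx=1.5,fy=1.5),cv2.resize(b[120:350,130:280],(274,420))]))
E
```

```text
top tail 419 [[-0.083, -0.0237], [-0.038, 0.0225]] 0.05506001489411483
top stemb 325 [[0.042, -0.0235], [0.0798, 0.0222]] 0.054859793765760445
scene stemb 589 [[0.0427, -0.0216], [0.0821, 0.0221]] 0.05632689922438405
```

View pics/c5.png

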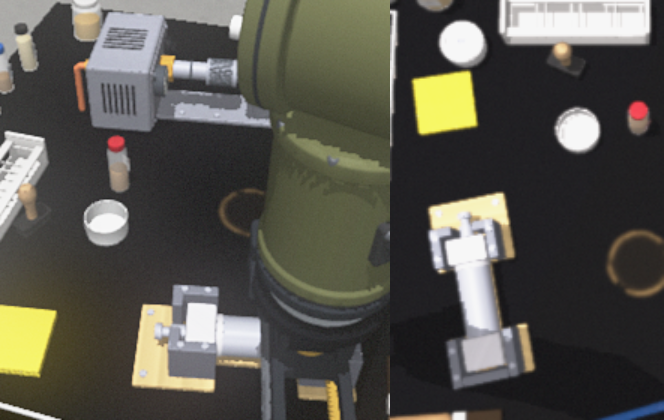

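The cylinder lies flat in the pocket (block tops at 55 to 56 mm) with the stem in the slot (right crop (465,220)). The vial, tin and stamp are undisturbed.

```bash
python3 -c "
from plant import r
print(r.finish_job())"
```

```text
the job is handed in; nothing more can be done
None
```

I handed the job in at about 18.5 s of the 61 s. The sleeve was drawn back and snapped forward again, and the cylinder lies on the pocket floor within about 2 mm of the middle with its stem in the slot; the vial, tin and stamp look unmoved, and the hand-in gave no verdict.

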